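# Hang the green caddy on its stand

## Robot

A 7-joint arm with a two-finger parallel gripper is mounted at the origin on the work surface. World frame = base frame: x ahead of the robot, y to its left, z up, the work surface at z = 0. Lengths are in m, angles in rad, forces in N, time in s.
With the tool pointing down it reaches from about 0.35 to 0.9 m from the base axis. Payload 7.2 kg.
Tool frame: the origin (TCP) lies on the centre line of the jaws, within the pads' length; the fingertips stand 19 mm ahead of it and the grasp point (between the pads) is the TCP; y points along the fingers, x is the direction in which the jaws open and shut, and the axes are right-handed (so a half turn about y gives the same grasp; the last joint's range is limited). The gripper opens to 88 mm and grips with 3 to 60 N. Pads are 20 mm wide; open, the fingers measure 115 mm over their backs; the gripper's body (75 mm by 178 mm) begins 61 mm behind the grasp point.
Start: joints at [-1.189, 0.411, -0.013, 1.596, 0.006, 1.134, -0.082], TCP at [0.272, 0.563, 0.242] pointing down, gripper open.
Joint ranges: [-2.95, 2.95], [-0.29, 1.99], [-1.47, 1.44], [0.14, 2.54], [-1.03, 4.17], [0.13, 1.85], [-2.86, 2.86]. Speed limits (rad/s): [2.39, 2.39, 3.01, 3.01, 3.14, 3.14, 3.14].

## Interface

Orientations are given as a unit quaternion [x, y, z, w].
In Python, from station import robot, camera, job_done gives the robot as it stands.
- The arm moves only by the tool play_rows, never from a script. Its argument "deltas" is one flat list of numbers, 7 for each row, row after row: the shift along the tool's x, y, z in m, then the turn, a rotation vector about the tool's x, y, z in degrees, then the opening, from -1 (shut) to 1 (fully open). In form: [dx, dy, dz, rx, ry, rz, gripper, dx, dy, dz, rx, ry, rz, gripper, ...]. A call has 1 to 20 rows; each row is the pose to reach, as a shift and turn from the pose measured when the call began, along the tool's axes at that moment; what a row does not reach only later rows make up. A row lasts 1/8 s, in which the tool goes at most 62.5 mm and 10.7 degrees, less where a joint would pass 70% of its speed; a pose out of reach is approached as far as the arm can. A call with a gripper value outside its range is refused whole. The fingers move at their own pace and stop on an object; "grip_force" is the grip in N (left out, the last holds). Time passes only in rows, so rows that repeat a pose let the fingers close. It gives the time, the measured TCP pose, the force and the opening at its end, in the units of the state.
- robot.state(): the state, without advancing time (a new reading comes with each control period).
- camera(name): name is "scene" or "side" or "wrist"; returns a dict with "img" (420x560x3 uint8, red, green, blue), "mtx" (3x3 intrinsics, pixels), "cam_to_world" (4x4, takes a point from camera to world coordinates). Camera axes: x right, y up, looking along -z (the intrinsics and any distortion apply to the point x, -y, -z); pixel columns grow to the right and rows downward; lengths in m; the calibration is good to about 2 mm. A picture is of the moment at which its call begins. There is no depth.
- job_done(): hands the job in, once; it reports no verdict.
The state is a dict: "t": time; "qpos": joint angles; "joint_velocities": joint speeds; "joint_torque": joint torques, N m; "tcp_pos": TCP position; "eef_rot": TCP orientation; "wrist_force": force on the tool from outside, world axes, zero at the start; "ft_torque": the same for the moment, N m; "finger_gap": opening from 0.0 (shut) to 1.0 (fully open).
Only numpy, scipy, OpenCV 4.12 (cv2) and the standard library are available. Lean on these libraries where they do the work, as an engineer would, in place of code of your own. Each camera call takes 0.05 s, during which the arm holds its last target. There are 200 camera calls.

## Task

Clear the table for wiping: first swing the green caddy's folded handle upright while the caddy stays standing on the table, then lift the caddy by that handle and hang it on the twin-pronged stand, its handle bar resting across both prongs. Leave it hanging still and level, and leave the teapot pencil holder where it stands.

Things in the scene. Friction and masses are not known exactly. Their poses are not given: they have to be found in the camera images.
- caddy: Bright green plastic caddy, loose, 86 x 118 mm, 78 mm tall, with a darker lid 96 x 130 mm clipped shut (top at 93 mm, white clip in front); about 0.36 kg. Origin: centre of its underside. z up; -x points to its front, the side to which the handle folds; y along the handle's hinge axis, which lies 82 mm above the origin.
- bail (a joint): Angle of the caddy's swing handle about its hinge axis: 0 = folded to the front on its stop, arms 30 degrees above level; 1.05 = upright; 2.09 = the same fold to the back. It swings lightly and stays at any angle where it is left.
- bail_bar (a point): Centre of the handle's straight orange bar, 12 mm thick, 120 mm long, on two wire arms, 90 mm from the hinge axis. y runs along the bar. Fully folded it lies 78 mm in front of the hinge axis (20 mm clear of the clip) and 127 mm above the table; upright, 90 mm straight above the axis, 172 mm above the caddy's underside and 79 mm above the lid.
- hook_seat (a point): Dark steel stand, fixed: where the bar's centre rests, 220 mm up, in the V dips (10 mm deep, 60 mm long) of two 8 mm prongs 76 mm apart, underside 205 mm. y runs across the prongs, bar parallel to it; -x to their free ends, turned up from 30 to 48 mm out, to 236 mm high. Uprights 100 mm back at +x. The prongs must pass between bar and lid, so enter from the free ends. Hung caddy base: 48 mm up.
- teapot: The blue ceramic teapot-shaped pencil holder with three pencils in it, a loose bystander: 88 mm across the belly, 150 mm over handle and spout, 122 mm tall with the pencils. Origin: centre of its underside; x points along the spout, z up.

How it is judged:
On the way:
1. the handle is upright (within 17 degrees) while the caddy stands on the table (value of joint bail between 0.75 and 1.35 rad and height (world z) of caddy below 0.008 m and angle between caddy's own z axis and vertical below 0.15 rad), for 0.2 s.
At the end, for the whole second after the job is handed in: The caddy hangs from the stand: its handle bar lies across both prongs (bar centre within 20 mm of the seat along the prongs, 22 mm sideways and 8 mm in height, bar within 15 degrees of square to the prongs), the caddy is clear of the table, level within 15 degrees and at rest (x of bail_bar in the frame of hook_seat between -0.02 and 0.02 m and y of bail_bar in the frame of hook_seat between -0.022 and 0.022 m and z of bail_bar in the frame of hook_seat between -0.008 and 0.008 m and angle between the y axis of bail_bar and the y axis of hook_seat, either way round below 0.26 rad and angle between caddy's own z axis and vertical below 0.26 rad and height (world z) of caddy above 0.03 m and linear speed of caddy below 0.04 m/s); the robot touches nothing.
It fails at once if the teapot pencil holder is shifted by more than 30 mm or tipped by more than 17 degrees (distance of teapot from where it was at the start of the episode above 0.03 m or angle between teapot's own z axis and vertical above 0.3 rad).
It also fails if it takes over 72 s, if anything falls off the work surface, if the arm or the gripper's body presses on something with over 40 N, if the wrist force passes 120 N, or if a joint passes its speed limit or range.

## Working session

There is one attempt and no reset: what is moved stays moved. The work goes in short steps, Python scripts to look and compute and a tool call to move; the robot and the scene stay as the last step left them, time stands still between calls to the robot, and variables do not carry over. Pictures are saved under pics/ and viewed, about 8 in all and at most 12, crops included, and the job is handed in when it is done.

Besides the shell and the picture viewer there is one more tool, called after "Emit:" by a JSON object that holds its "name" and its "arguments", one argument or row to a line. play_rows: Moves the arm, as the interface text tells. Its arguments: {"type":"object","properties":{"deltas":{"type":"array"},"grip_force":{"type":"number"}},"required":["deltas"]}

```bash
mkdir -p pics; ls
python3 - <<'E'
from station import robot,camera
import cv2,numpy as np
s=robot.state();print({k:np.round(v,3).tolist() for k,v in s.items()})
for n in("scene","side","wrist"):
    c=camera(n);cv2.imwrite(f"pics/{n}0.png",c["img"][:,:,::-1]);np.savez(f"pics/{n}0.npz",**c);print(n,c["mtx"].round(1).tolist(),c["cam_to_world"].round(3).tolist())
a=cv2.imread("pics/scene0.png");b=cv2.imread("pics/side0.png")
E
```

```text
pics
{'t': 0.0, 'qpos': [-1.189, 0.412, -0.013, 1.597, 0.006, 1.134, -0.082], 'joint_velocities': [-0.001, -0.0, -0.001, 0.001, 0.002, -0.002, 0.001], 'joint_torque': [0.0, -58.794, 0.643, -29.108, -0.054, 0.018, 0.0], 'tcp_pos': [0.272, 0.562, 0.241], 'eef_rot': [0.599, 0.375, -0.376, -0.599], 'wrist_force': [0.117, -0.627, -0.277], 'ft_torque': [-0.005, 0.037, -0.03], 'finger_gap': 1.005}
scene [[499.8, 0.0, 277.8], [0.0, 499.8, 204.3], [0.0, 0.0, 1.0]] [[-0.568, -0.555, 0.607, 1.162], [0.823, -0.398, 0.406, 0.364], [0.017, 0.73, 0.683, 0.751], [0.0, 0.0, 0.0, 1.0]]
side [[389.5, 0.0, 274.4], [0.0, 389.5, 212.2], [0.0, 0.0, 1.0]] [[0.971, 0.181, -0.157, 0.481], [-0.24, 0.683, -0.69, -0.5], [-0.018, 0.707, 0.707, 0.615], [0.0, 0.0, 0.0, 1.0]]
wrist [[349.5, 0.0, 278.8], [0.0, 349.5, 206.4], [0.0, 0.0, 1.0]] [[0.436, -0.858, -0.271, 0.198], [0.9, 0.415, 0.133, 0.598], [-0.002, -0.302, 0.953, 0.385], [0.0, 0.0, 0.0, 1.0]]
```

View pics/scene0.png

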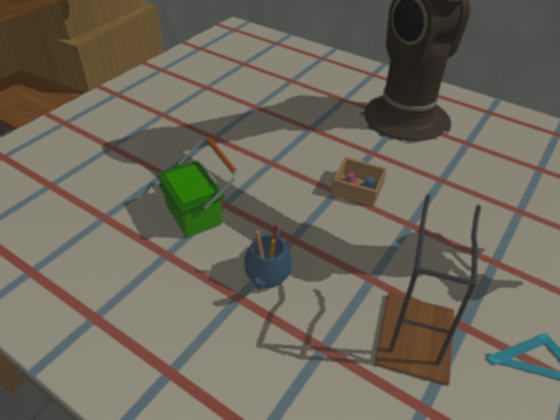

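View pics/side0.png

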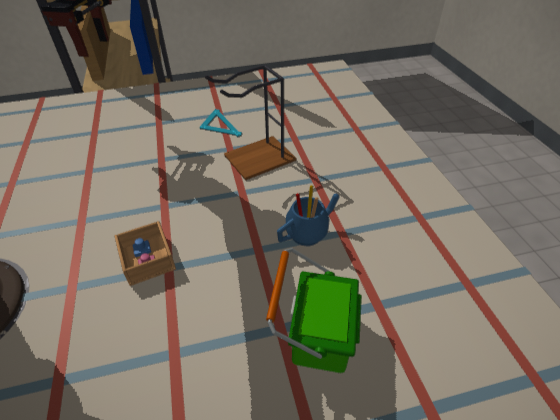

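The scene view shows the caddy at about (195,195) with the bar at (207,138)-(236,172), the teapot at (268,260), and the stand at (430,280) with its free ends at (427,200) and (477,207). In the side view the prongs run from the uprights at (265,70) and (283,80) to free ends at (208,78) and (222,93). The bar there is at (286,253)-(271,320).

```bash
cat > h.py <<'E'
import numpy as np,cv2
class V:
    def __init__(s,c):
        s.K=c["mtx"];s.T=c["cam_to_world"];s.img=c["img"]
    def ray(s,p):
        d=np.linalg.inv(s.K)@[p[0],p[1],1.];d=s.T[:3,:3]@(d*[1,-1,-1]);return s.T[:3,3],d/np.linalg.norm(d)
    def plane(s,p,z):
        o,d=s.ray(p);return o+d*(z-o[2])/d[2]
    def proj(s,P):
        q=s.T[:3,:3].T@(np.asarray(P,float)-s.T[:3,3])*[1,-1,-1];q=s.K@q;return q[:2]/q[2]
    def mask(s,h0,h1,s0=120,v0=60):
        return cv2.inRange(cv2.cvtColor(s.img,cv2.COLOR_RGB2HSV),(h0,s0,v0),(h1,255,255))
def tri(v1,p1,v2,p2):
    o1,d1=v1.ray(p1);o2,d2=v2.ray(p2)
    t=np.linalg.lstsq(np.c_[d1,-d2],o2-o1,rcond=None)[0];a=o1+t[0]*d1;b=o2+t[1]*d2
    return (a+b)/2,np.linalg.norm(a-b)
def blob(m):
    n,l,st,c=cv2.connectedComponentsWithStats(m);i=1+np.argmax(st[1:,4]);return (l==i).astype(np.uint8),c[i]
def ends(m):
    b,c=blob(m);p=np.argwhere(b)[:,::-1].astype(float);u=np.linalg.svd(p-p.mean(0),full_matrices=False)[2][0]
    t=(p-p.mean(0))@u;return p.mean(0)+u*t.min(),p.mean(0)+u*t.max(),p.mean(0),len(p)
E
python3 - <<'E'
from h import *
S,D=[V(np.load(f"pics/{n}0.npz")) for n in("scene","side")]
def crop(v,x,y,w,h,k): return cv2.resize(v.img[y:y+h,x:x+w,::-1],None,fx=k,fy=k,interpolation=cv2.INTER_CUBIC)
a=crop(S,370,190,125,190,3);b=crop(D,195,55,125,120,3)
o=np.zeros((570,790,3),np.uint8);o[:570,:375]=a;o[:360,400:775]=b
c=np.clip(o*1.6,0,255).astype(np.uint8);cv2.imwrite("pics/crop1.png",c)
for v in(S,D):
    print("or",[np.round(x,1) for x in ends(v.mask(5,16,150,120))])
    g,c=blob(v.mask(50,70,150,120));print("green",c,g.sum(),cv2.boundingRect(g))
    g,c=blob(v.mask(100,118,90,30));print("blue",c,g.sum(),cv2.boundingRect(g))
s=ends(S.mask(5,16,150,120));d=ends(D.mask(5,16,150,120))
for i in range(3): 
    print(tri(S,s[i],D,d[0 if i==0 else i]),tri(S,s[i],D,d[[1,0,2][i]]))
E
```

```text
or [array([208.9, 138.1]), array([233.9, 169. ]), array([221.7, 154. ]), np.int64(70)]
green [189.60234899 183.0704698 ] 596 (168, 166, 45, 36)
blue [276.65373961 264.78393352] 722 (254, 237, 37, 47)
or [array([284.4, 250.6]), array([268.3, 318.5]), array([276.4, 284.2]), np.int64(361)]
green [326.50545455 309.40686869] 2475 (301, 278, 50, 63)
blue [306.51332487 223.09327411] 1576 (277, 194, 62, 51)
(array([ 0.57813424, -0.17488095,  0.19367777]), np.float64(0.0230542104457385)) (array([ 0.53106579, -0.23230894,  0.13744085]), np.float64(0.0034005633606376657))
(array([ 0.52911849, -0.18533585,  0.06961166]), np.float64(0.020645755979806286)) (array([ 0.58260208, -0.12471158,  0.13956205]), np.float64(0.004026589997513997))
(array([ 0.55538007, -0.17872836,  0.13469747]), np.float64(0.0023745636154969265)) (array([ 0.55538007, -0.17872836,  0.13469747]), np.float64(0.0023745636154969265))
```

View pics/crop1.png

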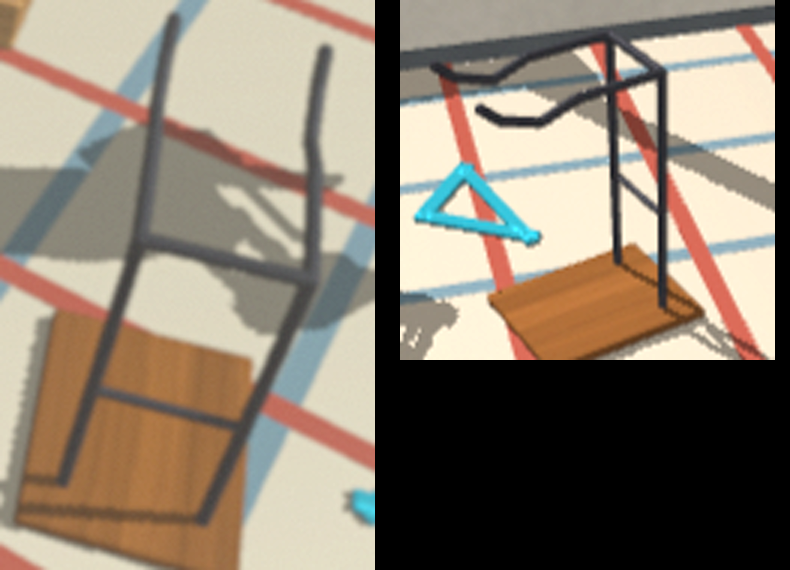

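The crop shows the tips and corners of both prongs clearly, so I'll triangulate them.

Run:
```python
from h import *
S,D=[V(np.load(f"pics/{n}0.npz")) for n in("scene","side")]
pts=dict(tipR=((173,18),(481,109)),tipL=((325,50),(437,68)),corR=((140,240),(661,72)),corL=((310,277),(609,38)),baseR=((64,482),(663,306)),baseL=((203,518),(618,263)))
R={}
for n,(a,b) in pts.items():
    P,e=tri(S,(a[0]/3+370,a[1]/3+190),D,((b[0]-400)/3+195,b[1]/3+55));R[n]=P;print(n,P.round(4),round(e,4))
    if 'tip' in n:print("  z.236:",S.plane((a[0]/3+370,a[1]/3+190),.236).round(4),D.plane(((b[0]-400)/3+195,b[1]/3+55),.236).round(4))
tip=(R['tipR']+R['tipL'])/2;cor=(R['corR']+R['corL'])/2
print(tip,cor,np.degrees(np.arctan2(*(cor-tip)[1::-1])), [np.degrees(np.arctan2(-(q)[0],q[1])) for q in (R['tipL']-R['tipR'],R['corL']-R['corR'])])
# lid top corners z=.093
for v,nm in((S,'scene'),(D,'side')):
    g,c=blob(v.mask(50,70,150,120));cn=cv2.findContours(g,0,2)[0][0];r=cv2.minAreaRect(cn)
    ap=cv2.approxPolyDP(cn,5,True)[:,0];print(nm,c,v.plane(c,.093).round(4),[v.plane(p,.093).round(3)[:2].tolist() for p in ap])
    g,c=blob(v.mask(100,118,90,30));print("teapot c z.04",v.plane(c,.04).round(3))
print("proj check bar->", S.proj([.626,-.213,.093]),D.proj([.626,-.213,.093]))
```

```text
tipR [0.5467 0.2349 0.2325] 0.0021
  z.236: [0.5524 0.2355 0.236 ] [0.5456 0.2298 0.236 ]
tipL [0.5247 0.3073 0.2315] 0.0002
  z.236: [0.5301 0.3078 0.236 ] [0.5243 0.2975 0.236 ]
corR [0.684  0.2786 0.2194] 0.0032
corL [0.66   0.3491 0.2179] 0.0
baseR [0.6842 0.279  0.0095] 0.001
baseL [0.6611 0.3504 0.01  ] 0.0003
[0.5357382  0.27109272 0.2319678 ] [0.67201392 0.313856   0.21863402] 17.4218419845332 [np.float64(16.89196685066915), np.float64(18.79989577143014)]
scene [189.60234899 183.0704698 ] [ 0.628  -0.2071  0.093 ] [[0.583, -0.238], [0.624, -0.24], [0.632, -0.262], [0.661, -0.182], [0.674, -0.18], [0.62, -0.155]]
teapot c z.04 [0.664 0.032 0.04 ]
side [326.50545455 309.40686869] [ 0.6232 -0.2131  0.093 ] [[0.615, -0.151], [0.575, -0.24], [0.634, -0.267], [0.675, -0.179]]
teapot c z.04 [0.664 0.014 0.04 ]
proj check bar-> [188.06370637 181.44601377] [328.2371232  308.95772584]
```

```bash
cat >> h.py <<'E'
from scipy.spatial.transform import Rotation as Ro
def plan(pts):  # (x,y,z,heading deg of tool x), tool down -> tool-frame deltas
    from station import robot
    s=robot.state();p=s["tcp_pos"];R=Ro.from_quat(s["eef_rot"])
    print("t",round(s["t"],2),"tcp",p.round(4),"F",s["wrist_force"].round(1),"gap",round(s["finger_gap"],3),"axes",R.as_matrix().round(3).tolist())
    for x,y,z,h in pts:
        c,n=np.cos(np.radians(h)),np.sin(np.radians(h))
        G=Ro.from_matrix(np.array([[c,0,n*-1*-1],[n,0,-c],[0,-1,0]])@np.eye(3)) if 0 else Ro.from_matrix(np.c_[[c,n,0],[0,0,-1],np.cross([c,n,0],[0,0,-1])])
        print((R.inv().apply(np.array([x,y,z])-p)).round(4),(R.inv()*G).as_rotvec(degrees=True).round(1))
E
python3 - <<'E'
from h import *
plan([(.272,.562,.34,64),(.41,.19,.34,20),(.554,-.178,.30,-25)])
E
```

```text
t 0.15 tcp [0.2716 0.5625 0.241 ] F [-0.5 -0.6 -0.5] gap 0.999 axes [[0.435, -0.0, -0.901], [0.901, -0.001, 0.435], [-0.001, -1.0, -0.0]]
[-0.0004 -0.099  -0.0006] [ 0.   0.2 -0.1]
[-0.2754 -0.0986 -0.2866] [ 0.  44.2 -0.1]
[-0.5442 -0.0583 -0.5763] [ 0.1 89.2 -0.1]
```

Emit:
{"name": "play_rows", "arguments": {
  "deltas": [0, -0.03, 0, 0, 0, 0, 0.5, 0, -0.06, 0, 0, 0, 0, 0, 0, -0.09, 0, 0, 0, 0, 0, -0.03, -0.1, -0.03, 0, 5, 0, 0, -0.06, -0.1, -0.06, 0, 10, 0, 0, -0.09, -0.1, -0.095, 0, 15, 0, 0, -0.12, -0.1, -0.127, 0, 20, 0, 0, -0.155, -0.1, -0.163, 0, 25, 0, 0, -0.19, -0.1, -0.2, 0, 31, 0, 0, -0.225, -0.1, -0.236, 0, 37, 0, 0, -0.26, -0.1, -0.273, 0, 43, 0, 0, -0.295, -0.1, -0.31, 0, 49, 0, 0, -0.33, -0.1, -0.347, 0, 55, 0, 0, -0.365, -0.1, -0.384, 0, 61, 0, 0, -0.4, -0.09, -0.42, 0, 67, 0, 0, -0.435, -0.08, -0.457, 0, 73, 0, 0, -0.47, -0.07, -0.494, 0, 79, 0, 0, -0.505, -0.06, -0.53, 0, 84, 0, 0, -0.53, -0.06, -0.56, 0, 87, 0, 0, -0.544, -0.058, -0.576, 0, 89, 0, 0]
}}

```text
t: 2.65
tcp_pos: [0.554, -0.1796, 0.2993]
eef_rot: [0.691, -0.153, 0.153, -0.69]
wrist_force: [1.2, 0.1, -0.3]
finger_gap: 0.502
```

Run:
```python
from h import *
from station import camera
plan([(.554,-.178,.25,-25)])
c=camera("wrist");cv2.imwrite("pics/w1.png",c["img"][:,:,::-1]);v=V(c);np.savez("pics/w1.npz",**c)
e=ends(v.mask(5,16,150,120));print(e)
for q in e[:3]:print(v.plane(q,.127).round(4))
print("proj bar ends",v.proj([.531,-.232,.127]),v.proj([.577,-.124,.127]))
```

```text
t 2.65 tcp [ 0.554  -0.1796  0.2993] F [ 1.2  0.1 -0.3] gap 0.502 axes [[0.907, -0.001, 0.422], [-0.422, -0.002, 0.907], [-0.0, -1.0, -0.002]]
[-0.0007  0.0493  0.0016] [ 0.1  0.  -0. ]
(array([281.89222631, 124.0102078 ]), array([281.19634353, 253.00645379]), array([281.55891239, 185.79682779]), 1324)
[ 0.5824 -0.1281  0.127 ]
[ 0.5293 -0.241   0.127 ]
[ 0.5585 -0.1789  0.127 ]
proj bar ends [278.88146725 244.81481562] [274.3727398  122.32492685]
```

View pics/w1.png

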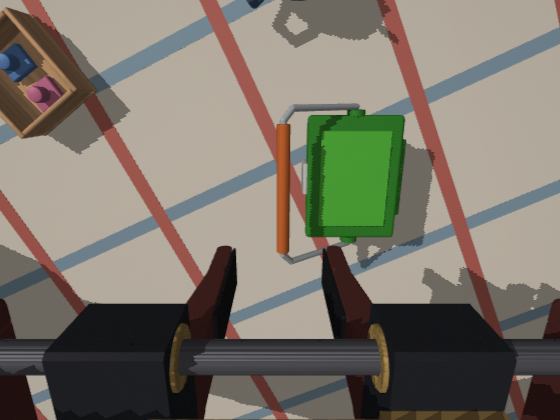

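The wrist view shows the bar upright at (282,124)-(281,253), centred between the fingertips at (230,250) and (332,250), with the caddy to its right. Next I'll descend straddling the bar.

Emit:
{"name": "play_rows", "arguments": {
  "deltas": [0.002, 0.02, 0, 0, 0, 0, 0, 0.002, 0.04, 0, 0, 0, 0, 0, 0.002, 0.06, 0, 0, 0, 0, 0, 0.003, 0.08, 0, 0, 0, 0, 0, 0.003, 0.1, 0, 0, 0, 0, 0, 0.003, 0.12, 0, 0, 0, 0, 0, 0.003, 0.14, 0, 0, 0, 0, 0, 0.003, 0.155, 0, 0, 0, 0, 0, 0.003, 0.168, 0, 0, 0, 0, 0, 0.003, 0.168, 0, 0, 0, 0, 0, 0.003, 0.168, 0, 0, 0, 0, -0.2, 0.003, 0.168, 0, 0, 0, 0, -0.45, 0.003, 0.168, 0, 0, 0, 0, -0.45, 0.003, 0.168, 0, 0, 0, 0, -0.45],
  "grip_force": 5
}}

```text
t: 4.45
tcp_pos: [0.5569, -0.183, 0.1314]
eef_rot: [0.691, -0.154, 0.154, -0.689]
wrist_force: [0.3, -0.3, -0.5]
finger_gap: 0.277
```

Run:
```python
from h import *
from station import camera
plan([(.556,-.181,.13,-25)])
ims=[]
for n in("scene","side"):
    v=V(camera(n));p=v.proj([.57,-.185,.13]).astype(int);x,y=max(p[0]-65,0),max(p[1]-70,0);ims.append(cv2.resize(v.img[y:y+140,x:x+130,::-1],(390,420),interpolation=cv2.INTER_CUBIC));print(n,x,y)
cv2.imwrite("pics/g1.png",np.hstack(ims))
```

```text
t 4.45 tcp [ 0.5569 -0.183   0.1314] F [ 0.3 -0.3 -0.5] gap 0.277 axes [[0.906, -0.001, 0.424], [-0.424, -0.003, 0.906], [0.001, -1.0, -0.003]]
[-0.0017  0.0013  0.0014] [ 0.2 -0.1  0. ]
scene 150 88
side 222 217
```

View pics/g1.png

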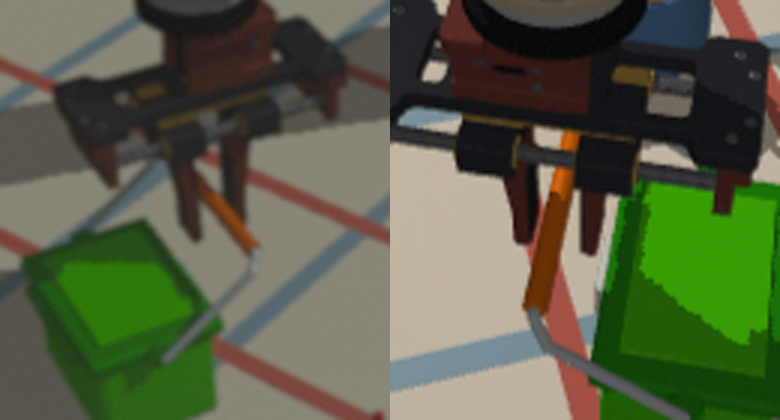

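In both views the orange bar passes between the two fingers. I'll swing the handle up along its arc.

Emit:
{"name": "play_rows", "arguments": {
  "deltas": [0.008, -0.008, 0, 0, 0, 0, -0.45, 0.014, -0.015, 0, 0, 0, 0, -0.45, 0.02, -0.022, 0, 0, 0, 0, -0.45, 0.027, -0.028, 0, 0, 0, 0, -0.45, 0.035, -0.033, 0, 0, 0, 0, -0.45, 0.043, -0.037, 0, 0, 0, 0, -0.45, 0.052, -0.04, 0, 0, 0, 0, -0.45, 0.061, -0.042, 0, 0, 0, 0, -0.45, 0.07, -0.043, 0, 0, 0, 0, -0.45, 0.078, -0.043, 0, 0, 0, 0, -0.45, 0.079, -0.043, 0, 0, 0, 0, -0.45, 0.079, -0.043, 0, 0, 0, 0, -0.45, 0.079, -0.043, 0, 0, 0, 0, -0.45, 0.079, -0.043, 0, 0, 0, 0, -0.45]
}}

```text
t: 6.3
tcp_pos: [0.6283, -0.2162, 0.1743]
eef_rot: [0.691, -0.154, 0.154, -0.689]
wrist_force: [-0.2, 1.0, -0.0]
finger_gap: 0.275
```

Run:
```python
from h import *
from station import camera
plan([])
ims=[]
for n in("scene","side"):
    v=V(camera(n));p=v.proj([.62,-.205,.13]).astype(int);x,y=max(p[0]-65,0),max(p[1]-70,0);ims.append(cv2.resize(v.img[y:y+140,x:x+130,::-1],(390,420),interpolation=cv2.INTER_CUBIC));print(n,x,y)
cv2.imwrite("pics/g2.png",np.hstack(ims))
```

```text
t 6.3 tcp [ 0.6283 -0.2162  0.1743] F [-0.2  1.  -0. ] gap 0.275 axes [[0.906, -0.001, 0.424], [-0.424, -0.003, 0.906], [0.001, -1.0, -0.003]]
scene 126 97
side 259 221
```

View pics/g2.png

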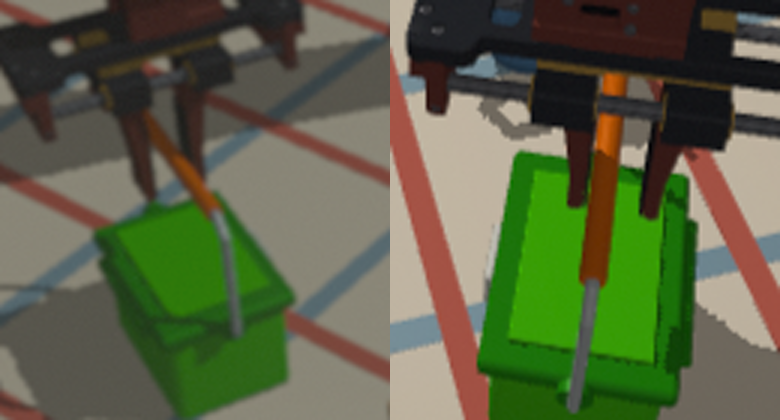

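The handle stands upright between the fingers and the caddy is still standing. I'll grip the bar and wait for it to settle.

Emit:
{"name": "play_rows", "arguments": {
  "deltas": [0, 0, 0, 0, 0, 0, -0.6, 0, 0, 0, 0, 0, 0, -0.8, 0, 0, 0, 0, 0, 0, -1, 0, 0, 0, 0, 0, 0, -1, 0, 0, 0, 0, 0, 0, -1, 0, 0, 0, 0, 0, 0, -1, 0, 0, 0, 0, 0, 0, -1],
  "grip_force": 25
}}

```text
t: 7.28
tcp_pos: [0.6284, -0.2162, 0.1744]
eef_rot: [0.691, -0.154, 0.154, -0.689]
wrist_force: [-0.4, 0.9, 0.2]
finger_gap: 0.131
```

Run:
```python
from h import *
from station import camera
plan([(.626,-.213,.2,-25),(.626,-.213,.34,-25),(.43,-.05,.34,-5),(.42,.235,.32,17.5)])
v=V(camera("side"));e=ends(v.mask(5,16,150,100));print("bar side",[np.round(x,1) for x in e])
for q in e[:3]:print(v.plane(q,.172).round(4))
g,c=blob(v.mask(50,70,150,120));print(c,v.plane(c,.093).round(4))
```

```text
t 7.28 tcp [ 0.6284 -0.2162  0.1744] F [-0.4  0.9  0.2] gap 0.131 axes [[0.906, -0.001, 0.424], [-0.424, -0.003, 0.906], [0.001, -1.0, -0.003]]
[-0.0035 -0.0256  0.0018] [ 0.2 -0.1  0. ]
[-0.0034 -0.1656  0.0014] [ 0.2 -0.1  0. ]
[-0.25   -0.166   0.0659] [  0.2 -20.1   0. ]
[-0.38   -0.1468  0.3198] [  0.2 -42.6  -0. ]
bar side [array([283.6, 150.5]), array([226.9, 163.5]), array([255.5, 157. ]), np.int64(1413)]
[0.6362 0.0894 0.172 ]
[0.525  0.0781 0.172 ]
[0.58   0.0837 0.172 ]
[313.14189694 308.87677371] [ 0.6039 -0.2072  0.093 ]
```

The bar is gripped: the gap is 11.5 mm against a 12 mm bar. Now I'll lift straight up.

Emit:
{"name": "play_rows", "arguments": {
  "deltas": [0, -0.004, 0, 0, 0, 0, -1, 0, -0.01, 0, 0, 0, 0, -1, 0, -0.018, 0, 0, 0, 0, -1, 0, -0.028, 0, 0, 0, 0, -1, 0, -0.04, 0, 0, 0, 0, -1, 0, -0.053, 0, 0, 0, 0, -1, 0, -0.066, 0, 0, 0, 0, -1, 0, -0.079, 0, 0, 0, 0, -1, 0, -0.092, 0, 0, 0, 0, -1, 0, -0.105, 0, 0, 0, 0, -1, 0, -0.118, 0, 0, 0, 0, -1, 0, -0.131, 0, 0, 0, 0, -1, 0, -0.143, 0, 0, 0, 0, -1, 0, -0.153, 0, 0, 0, 0, -1, 0, -0.16, 0, 0, 0, 0, -1, 0, -0.164, 0, 0, 0, 0, -1, 0, -0.166, 0, 0, 0, 0, -1, 0, -0.166, 0, 0, 0, 0, -1]
}}

```text
t: 9.57
tcp_pos: [0.6285, -0.2157, 0.3402]
eef_rot: [0.691, -0.154, 0.154, -0.689]
wrist_force: [-0.2, 1.0, -3.2]
finger_gap: 0.132
```

Run:
```python
from h import *
plan([(.43,-.05,.34,-5),(.42,.235,.32,17.5)])
```

```text
t 9.57 tcp [ 0.6285 -0.2157  0.3402] F [-0.2  1.  -3.2] gap 0.132 axes [[0.906, -0.001, 0.424], [-0.424, -0.003, 0.906], [0.0, -1.0, -0.003]]
[-2.50e-01 -1.00e-04  6.59e-02] [  0.2 -20.1  -0. ]
[-0.3799  0.0191  0.3199] [  0.2 -42.6  -0. ]
```

Emit:
{"name": "play_rows", "arguments": {
  "deltas": [-0.01, 0, 0.003, 0, -1, 0, -1, -0.025, 0, 0.006, 0, -2, 0, -1, -0.045, 0, 0.012, 0, -4, 0, -1, -0.065, 0, 0.017, 0, -5, 0, -1, -0.085, 0, 0.022, 0, -7, 0, -1, -0.105, 0, 0.028, 0, -8, 0, -1, -0.125, 0, 0.033, 0, -10, 0, -1, -0.145, 0, 0.038, 0, -12, 0, -1, -0.165, 0, 0.044, 0, -13, 0, -1, -0.185, 0, 0.049, 0, -15, 0, -1, -0.205, 0, 0.055, 0, -17, 0, -1, -0.225, 0, 0.062, 0, -19, 0, -1, -0.242, 0, 0.075, 0, -21, 0, -1, -0.255, 0, 0.092, 0, -23, 0, -1, -0.267, 0, 0.112, 0, -25, 0, -1, -0.279, 0, 0.134, 0, -27, 0, -1, -0.29, 0, 0.156, 0, -29, 0, -1, -0.301, 0, 0.178, 0, -31, 0, -1, -0.312, 0, 0.2, 0, -32, 0, -1, -0.322, 0, 0.22, 0, -34, 0, -1]
}}

```text
t: 12.08
tcp_pos: [0.4301, 0.1218, 0.3393]
eef_rot: [0.706, 0.055, -0.056, -0.704]
wrist_force: [0.9, -0.3, -3.1]
finger_gap: 0.129
```

Run:
```python
from h import *
plan([(.42,.235,.34,17.5)])
```

```text
t 12.07 tcp [0.4301 0.1218 0.3393] F [ 0.9 -0.3 -3.1] gap 0.129 axes [[0.988, -0.001, -0.157], [0.157, -0.003, 0.988], [-0.001, -1.0, -0.003]]
[ 0.0078 -0.001   0.1134] [ 0.2 -8.5 -0.1]
```

Emit:
{"name": "play_rows", "arguments": {
  "deltas": [0.001, 0, 0.015, 0, -1, 0, -1, 0.002, 0, 0.03, 0, -2, 0, -1, 0.003, 0, 0.045, 0, -3.5, 0, -1, 0.004, 0, 0.06, 0, -5, 0, -1, 0.005, 0, 0.075, 0, -6, 0, -1, 0.006, 0, 0.088, 0, -7, 0, -1, 0.007, 0.005, 0.1, 0, -8, 0, -1, 0.008, 0.015, 0.109, 0, -8.5, 0, -1, 0.008, 0.028, 0.113, 0, -8.5, 0, -1, 0.008, 0.042, 0.113, 0, -8.5, 0, -1, 0.008, 0.056, 0.113, 0, -8.5, 0, -1, 0.008, 0.068, 0.113, 0, -8.5, 0, -1, 0.008, 0.077, 0.113, 0, -8.5, 0, -1, 0.008, 0.08, 0.113, 0, -8.5, 0, -1, 0.008, 0.08, 0.113, 0, -8.5, 0, -1, 0.008, 0.08, 0.113, 0, -8.5, 0, -1]
}}

```text
t: 14.08
tcp_pos: [0.4204, 0.2346, 0.2594]
eef_rot: [0.7, 0.108, -0.108, -0.698]
wrist_force: [-0.9, 1.1, -3.3]
finger_gap: 0.127
```

Run:
```python
from h import *
from station import camera
plan([(.579,.285,.258,17.5)])
for n in("scene","side"):
    c=camera(n);np.savez(f"pics/{n}5.npz",**c)
S,D=[V(np.load(f"pics/{n}5.npz")) for n in("scene","side")]
print("seat proj",S.proj([.579,.285,.22]),D.proj([.579,.285,.22]))
p=S.proj([.5,.26,.22]).astype(int);q=D.proj([.5,.26,.22]).astype(int);print(p,q)
ims=[]
for v,p in((S,p),(D,q)):
    x=int(np.clip(p[0]-65,0,430));y=int(np.clip(p[1]-90,0,280));print(x,y);ims.append(cv2.resize(v.img[y:y+180,x:x+130,::-1],(390,540),interpolation=cv2.INTER_CUBIC))
cv2.imwrite("pics/g5.png",np.clip(np.hstack(ims)*1.4,0,255))
```

```text
t 14.07 tcp [0.4204 0.2346 0.2594] F [-0.9  1.1 -3.3] gap 0.127 axes [[0.954, -0.0, -0.301], [0.301, -0.002, 0.954], [-0.001, -1.0, -0.002]]
[0.1664 0.0013 0.0003] [ 0.1  0.  -0.1]
seat proj [449.6294092 226.5363236] [234.50677162  84.11633588]
[452 191] [198  94]
387 101
133 4[ WARN:0@2.471] global loadsave.cpp:1063 imwrite_ Unsupported depth image for selected encoder is fallbacked to CV_8U.
```

View pics/g5.png

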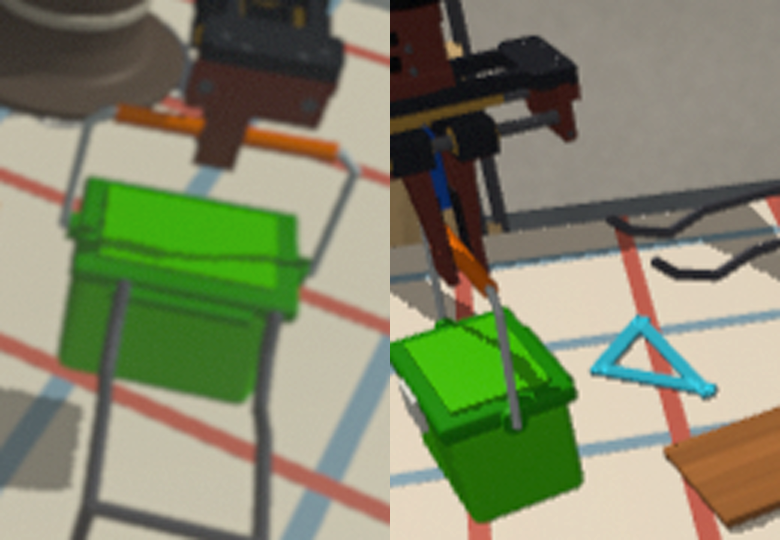

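The caddy hangs level. The bar is at (117,112)-(338,153) in the left crop and both prong tips are ahead of it. I'll measure the bar relative to the TCP and the yaw.

Run:
```python
from h import *
S,D=[V(np.load(f"pics/{n}5.npz")) for n in("scene","side")]
a=[(117,112),(338,153)];b=[(452,232),(491,287)]
A=[S.plane((x/3+387,y/3+101),.257) for x,y in a];print(A,(A[0]+A[1])/2,np.linalg.norm(A[1]-A[0]))
d=A[1]-A[0];print("yaw",np.degrees(np.arctan2(-d[0],d[1])))
r=D.plane(((491-390)/3+133,287/3+4),.257);print("side near end",r)
m=D.mask(50,70,150,60)
P,e=tri(S,(117/3+387,112/3+101),D,((491-390)/3+133,287/3+4));print("near end tri",P,e)
```

```text
[array([0.43977947, 0.18155785, 0.257     ]), array([0.40430598, 0.29590515, 0.257     ])] [0.42204273 0.2387315  0.257     ] 0.11972332341430854
yaw 17.235243197238407
side near end [0.43837767 0.18586352 0.257     ]
near end tri [0.43927031 0.18200041 0.25796227] 0.0023120830709863495
```

Emit:
{"name": "play_rows", "arguments": {
  "deltas": [0.004, 0, -0.001, 0, 0, 0, -1, 0.01, 0, -0.002, 0, 0, 0, -1, 0.019, 0, -0.003, 0, 0, 0, -1, 0.029, 0, -0.004, 0, 0, 0, -1, 0.039, 0, -0.004, 0, 0, 0, -1, 0.049, 0, -0.004, 0, 0, 0, -1, 0.059, 0, -0.004, 0, 0, 0, -1, 0.069, 0, -0.004, 0, 0, 0, -1, 0.079, 0, -0.004, 0, 0, 0, -1, 0.089, 0, -0.004, 0, 0, 0, -1, 0.1, 0, -0.004, 0, 0, 0, -1, 0.111, 0, -0.004, 0, 0, 0, -1, 0.122, 0, -0.004, 0, 0, 0, -1, 0.133, 0, -0.004, 0, 0, 0, -1, 0.144, 0, -0.004, 0, 0, 0, -1, 0.154, 0, -0.004, 0, 0, 0, -1, 0.162, 0, -0.004, 0, 0, 0, -1, 0.166, 0, -0.004, 0, 0, 0, -1, 0.166, 0, -0.004, 0, 0, 0, -1, 0.166, 0, -0.004, 0, 0, 0, -1]
}}

```text
t: 16.68
tcp_pos: [0.5796, 0.2807, 0.2592]
eef_rot: [0.7, 0.107, -0.108, -0.698]
wrist_force: [1.5, 0.1, -3.3]
finger_gap: 0.129
```

Run:
```python
from h import *
from station import camera
plan([(.580,.281,.222,17.5)])
for n in("scene","side"):
    c=camera(n);np.savez(f"pics/{n}6.npz",**c)
S,D=[V(np.load(f"pics/{n}6.npz")) for n in("scene","side")]
ims=[]
for v in(S,D):
    p=v.proj([.58,.285,.22]).astype(int);x=int(np.clip(p[0]-65,0,430));y=int(np.clip(p[1]-70,0,280));print(x,y);ims.append(cv2.resize(v.img[y:y+140,x:x+130,::-1],(390,420),interpolation=cv2.INTER_CUBIC))
cv2.imwrite("pics/g6.png",np.clip(np.hstack(ims)*1.4,0,255).astype(np.uint8))
```

```text
t 16.68 tcp [0.5796 0.2807 0.2592] F [ 1.5  0.1 -3.3] gap 0.129 axes [[0.954, -0.001, -0.301], [0.301, -0.002, 0.954], [-0.001, -1.0, -0.002]]
[0.0005 0.0372 0.0002] [ 0.1  0.  -0.1]
384 156
169 14
```

View pics/g6.png

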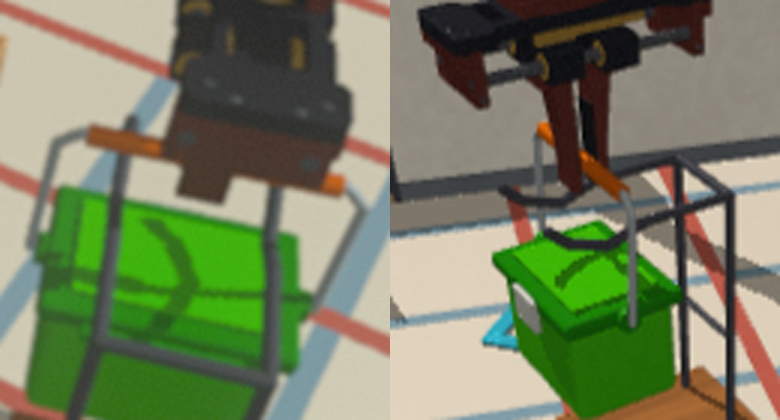

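The bar is above both prongs with the lid below them. I'll check the seat against the prong bends: in the side crop the near prong has its tip at (548,235), bends at about (575,243) and (615,243), then rises.

Run:
```python
from h import *
D=V(np.load("pics/side6.npz"))
ax=np.array([.954,.301,0]);ay=np.array([-.301,.954,0]);s=np.array([.579,.285,0])
for u,z in((-48,.232),(-30,.220),(0,.210),(30,.220),(100,.219)):
    for w in(-38,38):
        p=D.proj(s+ax*u/1e3+ay*w/1e3+[0,0,z]);print(u,w,((p-[169,14])*3+[390,0]).round(0))
print("bar now ends",[((D.proj(np.array([.5796,.2807,.257])+ay*(.004+e))-[169,14])*3+[390,0]).round() for e in(-.06,.06)])
# zoom stand from first image, undisturbed
D0=V(np.load("pics/side0.npz"));im=cv2.resize(D0.img[60:105,200:290,::-1],None,fx=8,fy=8,interpolation=cv2.INTER_CUBIC)
for u,z in((-48,.232),(-30,.220),(0,.210),(30,.220),(100,.219)):
    for w in(-38,38):
        p=(D0.proj(s+ax*u/1e3+ay*w/1e3+[0,0,z])-[200,60])*8;cv2.circle(im,tuple(p.astype(int)),5,(0,0,255),2)
cv2.imwrite("pics/prong.png",im)
```

```text
-48 -38 [547. 235.]
-48 38 [501. 191.]
-30 -38 [573. 244.]
-30 38 [526. 200.]
0 -38 [613. 245.]
0 38 [564. 203.]
30 -38 [649. 221.]
30 38 [599. 180.]
100 -38 [733. 196.]
100 38 [680. 158.]
bar now ends [array([622., 194.]), array([543., 130.])]
```

View pics/prong.png

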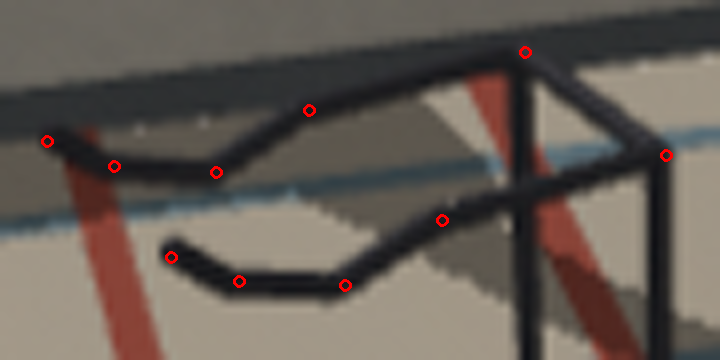

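The projected prong model lands on the bends of both prongs, so the seat estimate is good. Next I'll lower the bar into the V dips.

Emit:
{"name": "play_rows", "arguments": {
  "deltas": [0, 0.004, 0, 0, 0, 0, -1, 0, 0.009, 0, 0, 0, 0, -1, 0, 0.014, 0, 0, 0, 0, -1, 0, 0.019, 0, 0, 0, 0, -1, 0, 0.024, 0, 0, 0, 0, -1, 0, 0.028, 0, 0, 0, 0, -1, 0, 0.031, 0, 0, 0, 0, -1, 0, 0.034, 0, 0, 0, 0, -1, 0, 0.036, 0, 0, 0, 0, -1, 0, 0.036, 0, 0, 0, 0, -1, 0, 0.036, 0, 0, 0, 0, -1]
}}

```text
t: 18.15
tcp_pos: [0.5796, 0.2807, 0.2234]
eef_rot: [0.7, 0.108, -0.108, -0.698]
wrist_force: [-0.5, -0.5, -4.7]
finger_gap: 0.126
```

Emit:
{"name": "play_rows", "arguments": {
  "deltas": [0, 0.001, 0, 0, 0, 0, -1, 0, 0.002, 0, 0, 0, 0, -1, 0, 0.003, 0, 0, 0, 0, -1, 0, 0.003, 0, 0, 0, 0, -1]
}}

```text
t: 18.65
tcp_pos: [0.5798, 0.2808, 0.2227]
eef_rot: [0.699, 0.108, -0.108, -0.698]
wrist_force: [-5.1, -3.0, 10.0]
finger_gap: 0.13
```

Contact: the prongs push up with 10 N and slightly towards -x. I'll ease off, then open gently.

Emit:
{"name": "play_rows", "arguments": {
  "deltas": [-0.001, 0, 0, 0, 0, 0, -1, -0.002, 0, 0, 0, 0, 0, -1, -0.003, 0, 0, 0, 0, 0, -1, -0.003, 0, 0, 0, 0, 0, -1]
}}

```text
t: 19.15
tcp_pos: [0.5772, 0.28, 0.2226]
eef_rot: [0.699, 0.108, -0.107, -0.698]
wrist_force: [1.9, 0.7, -1.4]
finger_gap: 0.124
```

Emit:
{"name": "play_rows", "arguments": {
  "deltas": [0, 0, 0, 0, 0, 0, -0.7, 0, 0, 0, 0, 0, 0, -0.6, 0, 0, 0, 0, 0, 0, -0.5, 0, 0, 0, 0, 0, 0, -0.4, 0, 0, 0, 0, 0, 0, -0.3, 0, 0, 0, 0, 0, 0, -0.3, 0, 0, 0, 0, 0, 0, -0.3, 0, 0, 0, 0, 0, 0, -0.3],
  "grip_force": 5
}}

```text
t: 20.15
tcp_pos: [0.5772, 0.28, 0.2226]
eef_rot: [0.699, 0.108, -0.107, -0.698]
wrist_force: [-0.1, -0.0, -0.3]
finger_gap: 0.351
```

Run:
```python
from h import *
from station import camera
plan([])
for n in("scene","side"):
    c=camera(n);np.savez(f"pics/{n}7.npz",**c)
S,D=[V(np.load(f"pics/{n}7.npz")) for n in("scene","side")]
ims=[]
for v in(S,D):
    p=v.proj([.58,.285,.2]).astype(int);x=int(np.clip(p[0]-65,0,430));y=int(np.clip(p[1]-70,0,280));print(x,y);ims.append(cv2.resize(v.img[y:y+140,x:x+130,::-1],(390,420),interpolation=cv2.INTER_CUBIC))
cv2.imwrite("pics/g7.png",np.clip(np.hstack(ims)*1.4,0,255).astype(np.uint8))
```

```text
t 20.15 tcp [0.5772 0.28   0.2226] F [-0.1 -0.  -0.3] gap 0.351 axes [[0.954, 0.001, -0.301], [0.301, -0.001, 0.954], [0.001, -1.0, -0.001]]
381 166
170 22
```

View pics/g7.png

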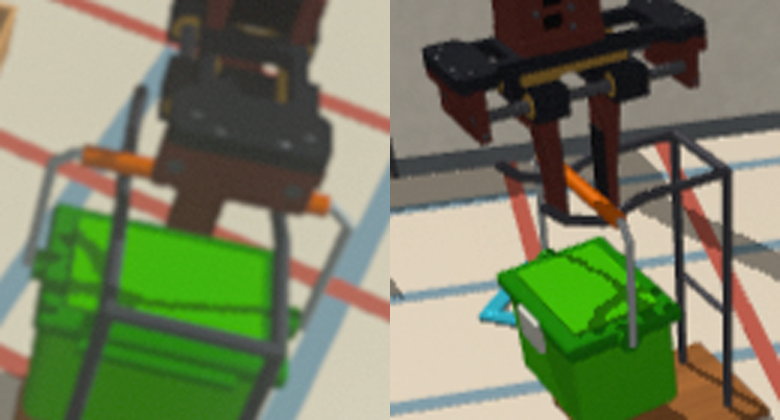

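The bar rests across both prongs with the fingers free of it and zero wrist force. I'll retract straight up and let it settle.

Emit:
{"name": "play_rows", "arguments": {
  "deltas": [0, -0.004, 0, 0, 0, 0, -0.3, 0, -0.01, 0, 0, 0, 0, -0.3, 0, -0.018, 0, 0, 0, 0, -0.3, 0, -0.028, 0, 0, 0, 0, -0.3, 0, -0.04, 0, 0, 0, 0, -0.3, 0, -0.055, 0, 0, 0, 0, -0.3, 0, -0.07, 0, 0, 0, 0, -0.3, 0, -0.09, 0, 0, 0, 0, -0.3, 0, -0.11, 0, 0, 0, 0, -0.3, 0, -0.13, 0, 0, 0, 0, -0.3, 0, -0.15, 0, 0, 0, 0, -0.3, 0, -0.16, 0, 0, 0, 0, -0.3, 0, -0.16, 0, 0, 0, 0, -0.3, 0, -0.16, 0, 0, 0, 0, -0.3, 0, -0.16, 0, 0, 0, 0, -0.3, 0, -0.16, 0, 0, 0, 0, -0.3, 0, -0.16, 0, 0, 0, 0, -0.3, 0, -0.16, 0, 0, 0, 0, -0.3]
}}

```text
t: 22.5
tcp_pos: [0.577, 0.2801, 0.3826]
eef_rot: [0.699, 0.108, -0.107, -0.698]
wrist_force: [0.0, -0.2, 0.2]
finger_gap: 0.347
```

Run:
```python
from h import *
from station import camera
plan([])
g=[]
for n in("scene","side"):
    c=camera(n);np.savez(f"pics/{n}8.npz",**c)
for k in range(8): c2=V(camera("side"));g.append(blob(c2.mask(50,70,150,120))[1])
print("green centroid drift",np.ptp(g,axis=0))
S,D=[V(np.load(f"pics/{n}8.npz")) for n in("scene","side")]
ims=[]
for v in(S,D):
    p=v.proj([.58,.285,.19]).astype(int);x=int(np.clip(p[0]-65,0,430));y=int(np.clip(p[1]-70,0,280));print(x,y);ims.append(cv2.resize(v.img[y:y+140,x:x+130,::-1],(390,420),interpolation=cv2.INTER_CUBIC))
    m=v.mask(5,16,170,150);k=np.zeros_like(m);k[max(p[1]-45,0):p[1]+10,p[0]-50:p[0]+50]=1;e=ends(m*k);print([x.round(1) for x in e[:3]],e[3],[v.plane(q,.22).round(4) for q in e[:3]])
cv2.imwrite("pics/g8.png",np.clip(np.hstack(ims)*1.4,0,255).astype(np.uint8))
for v,n in((S,"scene"),(D,"side")):
    a=blob(V(np.load(f"pics/{n}0.npz")).mask(100,118,90,30))[1];print("teapot px",a,blob(v.mask(100,118,90,30))[1])
```

```text
t 22.5 tcp [0.577  0.2801 0.3826] F [ 0.  -0.2  0.2] gap 0.347 axes [[0.953, 0.001, -0.301], [0.301, -0.001, 0.953], [0.001, -1.0, -0.001]]
green centroid drift [0.05449989 0.05      ]
379 170Traceback (most recent call last):
  File "<stdin>", line 13, in <module>
  File "h.py", line 20, in ends
    b,c=blob(m);p=np.argwhere(b)[:,::-1].astype(float);u=np.linalg.svd(p-p.mean(0),full_matrices=False)[2][0]
        ~~~~^^^
  File "h.py", line 18, in blob
    n,l,st,c=cv2.connectedComponentsWithStats(m);i=1+np.argmax(st[1:,4]);return (l==i).astype(np.uint8),c[i]
                                                     ~~~~~~~~~^^^^^^^^^^
    return _wrapfunc(a, 'argmax', axis=axis, out=out, **kwds)
    return bound(*args, **kwds)
ValueError: attempt to get argmax of an empty sequence
```

Run:
```python
from h import *
S,D=[V(np.load(f"pics/{n}8.npz")) for n in("scene","side")]
ims=[];E=[]
for v in(S,D):
    p=v.proj([.58,.285,.19]).astype(int);x=int(np.clip(p[0]-65,0,430));y=int(np.clip(p[1]-70,0,280));ims.append(cv2.resize(v.img[y:y+140,x:x+130,::-1],(390,420),interpolation=cv2.INTER_CUBIC))
    q=v.proj([.577,.285,.22]).astype(int);m=v.mask(5,16,150,90);k=np.zeros_like(m);k[q[1]-25:q[1]+25,q[0]-48:q[0]+48]=1;print((m*k).sum())
    if (m*k).any(): e=ends(m*k);print([x.round(1) for x in e[:3]],e[3],[v.plane(q,.22).round(4) for q in e[:3]])
cv2.imwrite("pics/g8.png",np.clip(np.hstack(ims)*1.4,0,255).astype(np.uint8))
for v,n in((S,"scene"),(D,"side")):
    a=blob(V(np.load(f"pics/{n}0.npz")).mask(100,118,90,30))[1];print("teapot px",a,blob(v.mask(100,118,90,30))[1])
```

```text
112965
[array([408.8, 216.8]), array([489.2, 234.1]), array([449.2, 225.5])] 443 [array([0.5954, 0.2264, 0.22  ]), array([0.5598, 0.3386, 0.22  ]), array([0.5772, 0.2837, 0.22  ])]
54825
[array([219.4,  71.6]), array([244.9,  94.3]), array([232.5,  83.3])] 173 [array([0.556 , 0.3535, 0.22  ]), array([0.5921, 0.2353, 0.22  ]), array([0.5754, 0.2901, 0.22  ])]
teapot px [276.65373961 264.78393352] [277.80829016 265.56303972]
teapot px [306.51332487 223.09327411] [306.7059949  222.94260204]
```

View pics/g8.png

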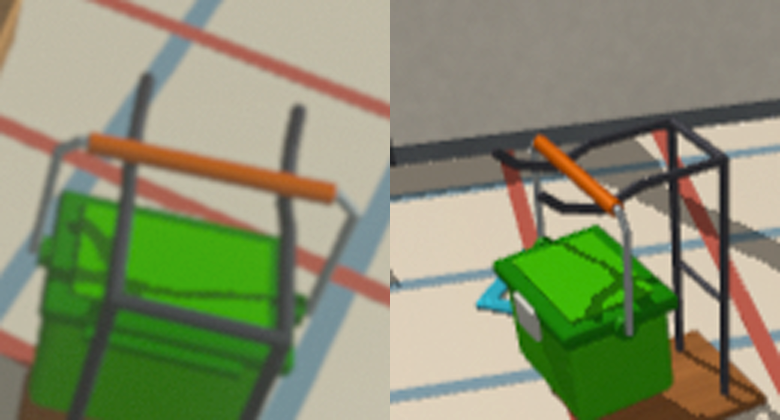

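The bar lies across both prongs near the seat, at about (0.577,0.284) against my estimate of (0.579,0.285). The caddy is level and still, the arm is clear, and the teapot hasn't moved. I'm handing in.

```bash
python3 -c "from station import job_done;print(job_done())"
```

```text
the job is handed in; nothing more can be done
None
```

The green caddy is hanging on the stand by its handle bar, and the job was handed in after about 23 s of robot time. `job_done()` gave no verdict.

- **Handle:** I swung it upright with the fingers loosely around the bar while the caddy stood on the table, then gripped the bar at 25 N. The view just before gripping showed it upright.
- **Hanging:** I lifted the caddy, carried it around the teapot, entered from the prongs' free ends and lowered the bar into the dips. The lowering touched the rear slope of the dips with about 11 N, so I shifted back 3 mm before letting go.
- **Last checks:**
  - **Bar position:** the scene view puts it about 2 mm from the seat I had measured. The side view disagrees by about 6 mm sideways; both are well inside tolerance.
  - **Caddy at rest:** it looks level and clear of the table, and moved less than 0.1 pixel over 8 frames.
  - **Robot clear:** the wrist force is about zero, and the TCP is 160 mm above where it released.
  - **Teapot:** it shifted about 1 pixel or less in both views.
- **Failed checks:** two bar detections failed. After gripping, the colour mask probably picked up the stand's wooden base, so I ignored that reading. At the end it found nothing until I loosened the threshold.

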